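# Pack the time-capsule finds for the conservator

### The job

Pack the four time-capsule finds into the grey tray, each in its own compartment: the lead tube on the blue liner, the lead cap on the yellow, the wooden document case on the white and the copper medal on the red. Each must lie flat on its liner inside the compartment's walls, the tube and the case lengthwise along the compartment. The black torch and the black lens cap do not belong to the finds: leave them where they lie.

Things in the scene. Friction and masses are not known exactly. Their poses are not given: they have to be found in the camera images.
- tube_mid (a point): find 1, the lead tube: dull dark-grey cylinder, diameter 36, with a rust-orange band round its middle, 90 long, lying on a flattened foot (24 wide) so that it does not roll; about 0.4 kg. This point is its centre, 19 above the surface it lies on; x runs along its length, z up (mm).
- cap_mid (a point): find 2, the lead cap: dull dark-grey disc, diameter 40, 14 thick, a rust-orange spot on top, lying flat. This point is its centre, 7 above the surface it lies on; z up (mm).
- case_mid (a point): find 3, the wooden document case: pale wooden bar, 94 long, 26 wide, 26 high, a dark band near each end. This point is its centre, 13 above the surface it lies on; x runs along its length, z up (mm).
- medal_mid (a point): find 4, the copper medal: disc, diameter 44, 9 thick, copper rim, green face and copper boss, lying flat. This point is its centre, 4.5 above the surface it lies on; z up (mm).
- liner_blue: blue floor liner of one compartment of the fixed grey packing tray; the compartment is 120 long (its x) by 100 wide (its y) inside. Origin: centre of the liner's upper face, 10 above the table; z up. The tray is one two-by-two block of four such compartments, 258 by 218 outside, all parallel; its walls and dividers are 6 thick and their tops stand 6 above the liners (16 above the table). Which colour is where in the tray varies (mm).
- liner_yellow: yellow floor liner of one compartment of the fixed grey packing tray; the compartment is 120 long (its x) by 100 wide (its y) inside. Origin: centre of the liner's upper face, 10 above the table; z up. Walls as for the blue one (mm).
- liner_white: white floor liner of one compartment of the fixed grey packing tray; the compartment is 120 long (its x) by 100 wide (its y) inside. Origin: centre of the liner's upper face, 10 above the table; z up. Walls as for the blue one (mm).
- liner_red: red floor liner of one compartment of the fixed grey packing tray; the compartment is 120 long (its x) by 100 wide (its y) inside. Origin: centre of the liner's upper face, 10 above the table; z up. Walls as for the blue one (mm).
- torch_mid (a point): not a find: modern black pocket torch, diameter 34, 92 long, bright aluminium rings and a white lens end, lying on a flat foot among the finds. This point is its centre, 18 above the table; x along its length towards the lens (mm).
- lenscap_mid (a point): not a find: modern black plastic lens cap, diameter 42, 9 thick, thin white ring on top, lying flat among the finds; centre 4.5 above the table. The six loose things lie at least 105 apart, centre to centre. A paper sheet and printed scale strip under them are flat; an eraser (12 high) and a thin steel rule lie at the near and far edges of the sheet, at least 25 clear of them; all other clutter is beyond the reach of the work, round the edges of the table (mm).
Not all that is in view belongs to the job. What is shaped like the part that bears medal_mid but purple is not meant. Leave any purple look-alike of the part that bears tube_mid alone.

How it is judged (in metres and radians):
At the end, for the whole second after the job is handed in: Each find lies released, still and flat (4 mm, 0.15 rad) on its own liner, inside the walls (centre off the liner's by under, x/y mm: tube 16/34, cap 41/31, case 14/38, medal 39/29); tube and case within 0.3 rad of lengthwise; torch and lens cap moved less than 30 mm (x of tube_mid in the frame of liner_blue between -0.016 and 0.016 m and y of tube_mid in the frame of liner_blue between -0.034 and 0.034 m and z of tube_mid in the frame of liner_blue between 0.0145 and 0.0225 m and angle between each of tube_mid, cap_mid, case_mid, medal_mid's own z axis and vertical below 0.15 rad and linear speed of each of tube, cap, case, medal below 0.02 m/s and angular speed of each of tube, cap, case, medal below 0.3 rad/s and angle between the x axis of tube_mid and the x axis of liner_blue, either way round below 0.3 rad and x of cap_mid in the frame of liner_yellow between -0.041 and 0.041 m and y of cap_mid in the frame of liner_yellow between -0.031 and 0.031 m and z of cap_mid in the frame of liner_yellow between 0.003 and 0.011 m and x of case_mid in the frame of liner_white between -0.014 and 0.014 m and y of case_mid in the frame of liner_white between -0.038 and 0.038 m and z of case_mid in the frame of liner_white between 0.009 and 0.017 m and angle between the x axis of case_mid and the x axis of liner_white, either way round below 0.3 rad and x of medal_mid in the frame of liner_red between -0.039 and 0.039 m and y of medal_mid in the frame of liner_red between -0.029 and 0.029 m and z of medal_mid in the frame of liner_red between 0.0005 and 0.0085 m and distance of each of torch_mid, lenscap_mid from where it was at the start of the episode below 0.03 m); the robot touches nothing.
It fails at once if the torch is moved by more than 30 mm (distance of torch_mid from where it was at the start of the episode above 0.03 m).
It fails at once if the lens cap is moved by more than 30 mm (distance of lenscap_mid from where it was at the start of the episode above 0.03 m).
It also fails if it takes over 99 s, if anything falls off the work surface, if the arm or the gripper's body presses on something with over 40 N, if the wrist force passes 120 N, or if a joint passes its speed limit or range.

### The arm

A 6-joint arm with a two-finger parallel gripper is mounted at the origin on the work surface. World frame = base frame: x ahead of the robot, y to its left, z up, the work surface at z = 0. Lengths are in m, angles in degrees, forces in N, time in s.
With the tool pointing down it reaches from about 0.325 to 0.775 m from the base axis. Payload 5.5 kg.
Tool frame: the origin (TCP) lies at the centre of the arm's flange, where the gripper is bolted on; the fingertips stand 182 mm ahead of it and the grasp point (between the pads) lies 163 mm ahead of it; z points along the fingers, y is the line along which they close (so a half turn about z gives the same grasp; the last joint's range is limited). The gripper opens to 88 mm and grips with 3 to 60 N. Pads are 20 mm wide; open, the fingers measure 115 mm over their backs; the gripper's body (75 mm by 178 mm) begins 61 mm behind the grasp point.
Start: joints at [-71.603, 5.22, 70.514, -0, 104.267, -3.249], TCP at [0.221, -0.558, 0.405] pointing down, gripper open.
Joint ranges: [-164.24, 164.24], [-49.07, 125.15], [9.68, 141.18], [-86.29, 266.29], [3.28, 154.24], [-151.56, 151.56]. Speed limits (degrees/s): [147.25, 147.25, 172.46, 180, 180, 180].

### API

Orientations are given as [roll, pitch, yaw] about the fixed x, y, z axes, in that order (R = Rz(yaw) Ry(pitch) Rx(roll)).
In Python, from station import r gives the robot as it stands. The module is installed in compiled form; this text tells all that it offers. Calls block until the motion is done:
- r.reach(position, orientation): joint-space move of the TCP to a pose.
- r.servo_line(position, rotation=None, speed=0.15): straight line of the TCP; rotation=None keeps the orientation; speed is the mean speed in m/s.
- r.move_joints(angles): joint-space move.
- r.let_go() and r.grab(squeeze=None): open the fingers fully, or close them until they stop; squeeze is the grip in N (None keeps the last).
- r.wait(seconds).
- r.inverse_kinematics(position, orientation): joint angles nearest the present ones, or None.
- r.sense(): the state.
- r.snapshot(name): name is "scene" or "top" or "wrist"; returns a dict with "frame" (384x512x3 uint8, red, green, blue), "fx", "fy", "cx", "cy" (pixels), "R" (3x3) and "t" (3): a world point X has camera coordinates R X + t. Camera axes: x right, y down, z forward; pixel columns grow to the right and rows downward; lengths in m; the calibration is good to about 2 mm. A picture is of the moment at which its call begins. There is no depth.
A pose or a line that the arm cannot do raises r.IKError and nothing moves.
- r.hand_in(): hands the job in; it is judged then, once.
The state is a dict: "clock": time; "joints": joint angles; "joint_vel": joint speeds; "joint_torque": joint torques, N m; "tcp_pos": TCP position; "orientation": TCP orientation; "contact_force": force on the tool from outside, world axes, zero at the start; "torque": the same for the moment, N m; "opening": finger opening in m; "gripper_force": force on a finger pad.
Only numpy, scipy, OpenCV 4.12 (cv2) and the standard library are available. Lean on these libraries where they do the work, as an engineer would, in place of code of your own. Each camera call takes 0.05 s, during which the arm holds its last target. There are 200 camera calls.

## Working session

There is one attempt and no reset: what is moved stays moved. The work goes in short steps, each a Python script; the robot and the scene stay as the last script left them, time stands still between calls to the robot, and variables do not carry over. Pictures are saved under pics/ and viewed, at most 14 in all, crops included, and the job is handed in when it is done.

```bash
mkdir -p pics
python3 - <<'E'
from station import r
import cv2,pickle
d={}
for n in("top","scene"):
    s=r.snapshot(n); d[n]=s
    cv2.imwrite(f"pics/{n}0.png",cv2.resize(s["frame"][:,:,::-1],(800,600),interpolation=cv2.INTER_CUBIC))
    print(n,s["fx"],s["fy"],s["cx"],s["cy"],s["R"],s["t"])
pickle.dump(d,open("s0.pkl","wb"))
print(r.sense())
E
```

```text
top 437.8393405988554 437.8393405988554 257.46736524903883 189.19912634573194 [[-0.00764592 -0.999662   -0.02484805]
 [-0.99663395  0.00964635 -0.08141077]
 [ 0.08162295  0.02414195 -0.99637085]] [0.13926906 0.51715969 0.96881064]
scene 392.5206248484737 392.5206248484737 248.95288342609342 190.03976774743646 [[-0.08099136  0.9966923  -0.006698  ]
 [ 0.82224554  0.0630146  -0.56563365]
 [-0.56334063 -0.05131884 -0.82462944]] [-0.05432337 -0.43539409  1.40500675]
{'clock': 0.1, 'joints': array([-7.16027981e+01,  5.25837634e+00,  7.05745568e+01, -9.89918425e-05,
        1.04267560e+02, -3.24926198e+00]), 'joint_vel': array([ 0.05540244, -0.1952293 , -0.10030704,  0.03307426,  0.09748734,
       -0.08712767]), 'joint_torque': array([ 3.51464878e-03, -4.47859955e+01, -4.07567596e+01,  7.00545078e-02,
        2.84985581e-02, -1.00946129e-04]), 'tcp_pos': array([ 0.2213347 , -0.55773566,  0.40362822]), 'orientation': array([-1.79899663e+02, -5.60010126e-03,  2.16464347e+01]), 'contact_force': array([ 0.58551588, -0.11431181,  0.10715798]), 'torque': array([-0.00061069,  0.0136123 ,  0.05004163]), 'gripper_force': 0.0, 'opening': 0.0873703163675505}
```

View pics/top0.png

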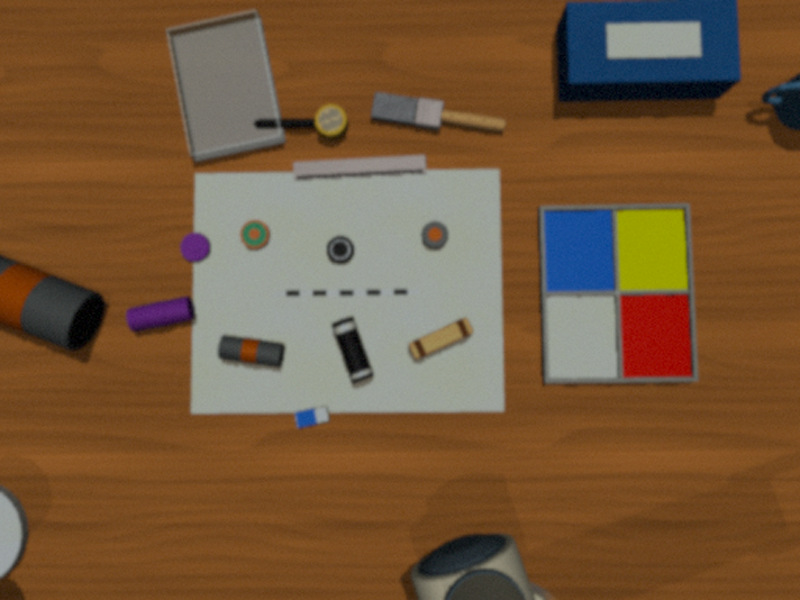

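View pics/scene0.png

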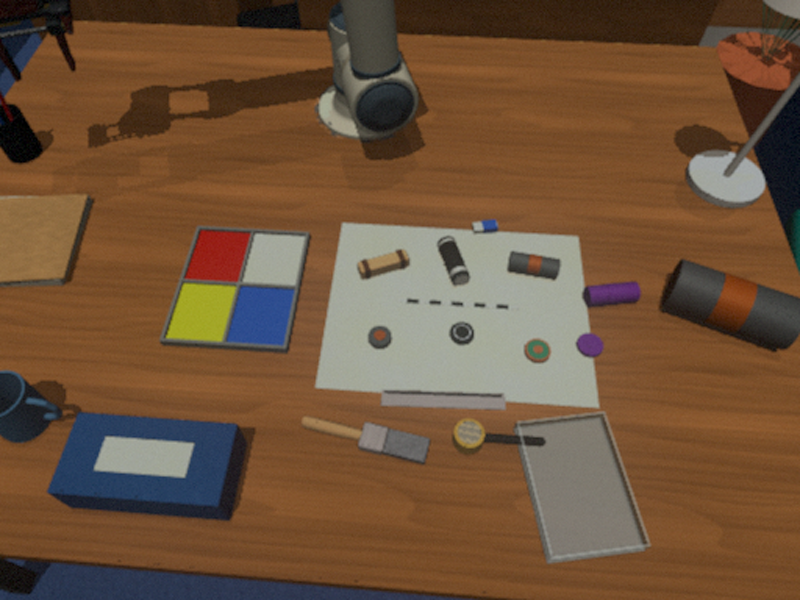

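The top view shows the tray with blue far-left, yellow far-right, white near-left and red near-right, at about (545–695, 205–380). On the sheet are the medal (255,235), lens cap (340,250), cap (435,235), tube (252,351), torch (352,350) and case (440,340). The purple look-alikes are at (195,247) and (160,313). The scene view agrees.

```bash
cat > h.py <<'E'
import numpy as np,cv2
def ray(s,uv,z):
    R,t=np.array(s["R"]),np.array(s["t"]); C=-R.T@t
    d=R.T@np.array([(uv[0]-s["cx"])/s["fx"],(uv[1]-s["cy"])/s["fy"],1.]); return C+d*(z-C[2])/d[2]
def biggest(m):
    return max(cv2.findContours(m,cv2.RETR_EXTERNAL,cv2.CHAIN_APPROX_NONE)[0],key=cv2.contourArea)
def centre(s,c,z):
    P=np.array([ray(s,p,z)[:2] for p in c.reshape(-1,2)],np.float32); return cv2.minAreaRect(P)
def long_angle(rc):
    (w,h),a=rc[1],rc[2]; a=a if w>h else a+90; return (a+90)%180-90
def blob(s,uv,z,win=30):
    # darker/saturated than the sheet, near uv (native px)
    hsv=cv2.cvtColor(s["frame"],cv2.COLOR_RGB2HSV); u,v=map(int,uv)
    m=((hsv[...,1]>70)|(hsv[...,2]<105)).astype(np.uint8)*255
    k=np.zeros_like(m); k[v-win:v+win,u-win:u+win]=255
    m=cv2.morphologyEx(m&k,cv2.MORPH_CLOSE,np.ones((5,5)))
    return centre(s,biggest(m),z)
LIN=dict(blue=((105,60,60),(125,255,255)),yellow=((25,120,90),(35,255,255)),red=((0,200,90),(4,255,255)))
def liner(s,n,uv):
    hsv=cv2.cvtColor(s["frame"],cv2.COLOR_RGB2HSV); u,v=map(int,uv)
    m=cv2.inRange(hsv,*LIN[n]) if n in LIN else cv2.inRange(hsv,(0,0,140),(180,45,255))
    k=np.zeros_like(m); k[v-32:v+32,u-30:u+30]=255
    return centre(s,biggest(m&k),.01)
E
python3 - <<'E'
import pickle; from h import *
s=pickle.load(open("s0.pkl","rb"))["top"]; q=.64
out={}
for n,uv,z in[("medal",(255,235),.006),("lens",(340,250),.006),("cap",(435,235),.01),("tube",(252,351),.019),("torch",(352,350),.018),("case",(440,340),.016),("pdisc",(195,247),.006)]:
    rc=blob(s,(uv[0]*q,uv[1]*q),z,24); out[n]=(rc[0],long_angle(rc)); print(n,np.round(rc[0],4),np.round(rc[1],3),round(long_angle(rc),1))
for n,uv in[("blue",(580,250)),("yellow",(652,250)),("white",(580,337)),("red",(656,335))]:
    rc=liner(s,n,(uv[0]*q,uv[1]*q)); out[n]=(rc[0],long_angle(rc)); print(n,np.round(rc[0],4),np.round(rc[1],3),round(long_angle(rc),1))
pickle.dump(out,open("est.pkl","wb"))
E
```

```text
medal [0.6146 0.3554] [0.043 0.042] 26.7
lens [0.5898 0.2275] [0.04 0.04] -0.1
cap [0.6086 0.0882] [0.035 0.04 ] -0.7
tube [0.439  0.3561] [0.096 0.039] 81.5
torch [0.4401 0.2086] [0.097 0.035] 19.5
case [0.4555 0.0805] [0.029 0.094] -64.8
pdisc [0.5979 0.4629] [0.113 0.08 ] 1.3
blue [ 0.5844 -0.1242] [0.102 0.12 ] -0.6
yellow [ 0.585  -0.2304] [0.12 0.1 ] 0.3
white [ 0.4574 -0.124 ] [0.098 0.116] -0.4
red [ 0.4589 -0.2313] [0.115 0.096] 0.3
```

```bash
cat >> h.py <<'E'
from station import r
def pose(x,y,tip,yaw):
    c=[]
    for k in(0,180,-180):
        j=r.inverse_kinematics([x,y,tip+.182],[180,0,yaw+k])
        if j is not None: c.append((abs(j[5]),yaw+k))
    return [x,y,tip+.182],[180,0,min(c)[1]]
def go(x,y,tip,yaw): r.reach(*pose(x,y,tip,yaw))
def down(tip,speed=.12):
    p=r.sense()["tcp_pos"]; r.servo_line([TX[0],TX[1],tip+.182],speed=speed)
TX=[0,0]
def pickplace(src,ys,dst,yd,tip,sq):
    global TX
    go(*src,.11,ys); TX=src; down(tip); r.grab(sq)
    s=r.sense(); print("grab open",round(s["opening"],4),"F",round(s["gripper_force"],1),"cf",np.round(s["contact_force"],1))
    down(.11,.2); print("lifted open",round(r.sense()["opening"],4))
    go(*dst,.11,yd); TX=dst; down(tip+.0115,.08); s=r.sense(); print("placed cf",np.round(s["contact_force"],1),"open",round(s["opening"],4))
    r.let_go(); down(.13,.2); print("t",round(r.sense()["clock"],1))
E
python3 - <<'E'
import pickle; from h import *
e=pickle.load(open("est.pkl","rb"))
pickplace(e["case"][0],e["case"][1],e["white"][0],0,.008,30)
go(*e["tube"][0],.2,e["tube"][1])
s=r.snapshot("top"); w=r.snapshot("wrist")
cv2.imwrite("pics/a.png",np.hstack([s["frame"],w["frame"]])[:,:,::-1][:, :])
im=np.hstack([s["frame"],w["frame"]])[:,:,::-1]; cv2.imwrite("pics/a.png",cv2.resize(im,(800,300)))
E
```

```text
grab open 0.0258 F 30.0 cf [-0.3 -0.1  0.6]
lifted open 0.0258
placed cf [ 0.2 -0.1 -0.6] open 0.0255
t 9.6
```

View pics/a.png

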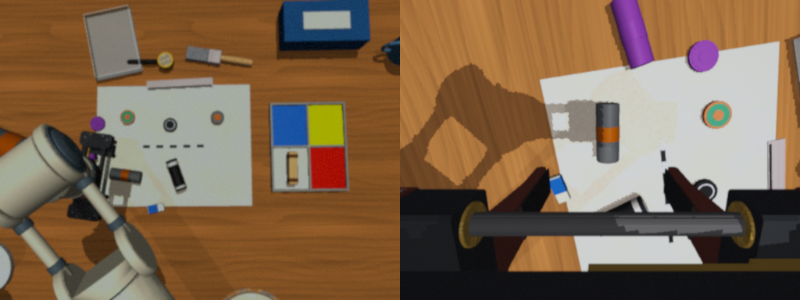

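The case lies lengthwise in the white compartment, and the tube at (607,130) is centred between the fingers in the wrist view. I'll do the other three now.

Run:
```python
import pickle; from h import *
e=pickle.load(open("est.pkl","rb"))
pickplace(e["tube"][0],e["tube"][1],e["blue"][0],0,.008,45)
pickplace(e["cap"][0],0,e["yellow"][0],40,.003,25)
pickplace(e["medal"][0],90,e["red"][0],40,.003,25)
r.move_joints([60,5,70,0,104,0])
s=r.snapshot("top"); pickle.dump(s,open("s1.pkl","wb"))
cv2.imwrite("pics/b.png",cv2.resize(s["frame"][:,:,::-1],(800,600),interpolation=cv2.INTER_CUBIC))
```

```text
grab open 0.0349 F 45.0 cf [ 3.7 -0.4 -0.5]
lifted open 0.0353
placed cf [ 0.8 -0.2 -5.5] open 0.0351
t 19.2
grab open 0.0389 F 25.0 cf [-0.9  0.  -0.4]
lifted open 0.0394
placed cf [ 0.   0.3 -1.3] open 0.0393
t 28.7
grab open 0.0427 F 25.0 cf [-1.1 -0.6 -0.3]
lifted open 0.0429
placed cf [-0.2  0.3 -1.3] open 0.043
t 38.4
```

View pics/b.png

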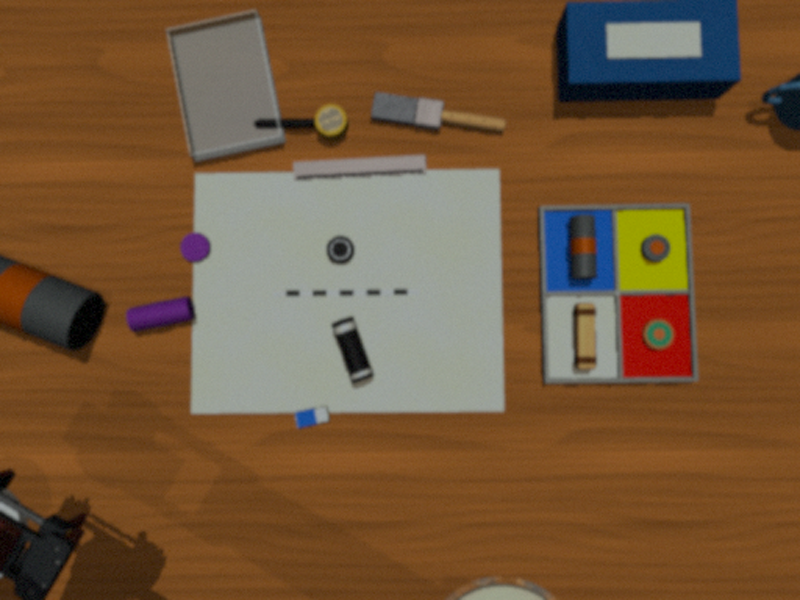

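All four finds sit centred in their compartments: tube (582,247), cap (655,248), case (585,337) and medal (658,334). The torch and lens cap have not moved, and the arm is clear.

```bash
python3 -c "
from station import r
r.wait(.5);print(r.hand_in())"
```

```text
the job is handed in; nothing more can be done
None
```

I packed all four finds, each centred in its own compartment, left the torch and lens cap where they lay, and handed the job in with about 38 s of the 99 s used; no verdict came back.

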